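# Move the charged battery pack from the charger to the shop lamp

## Task

Move the charged battery pack from the grey charger to the cordless lamp: press the charger's orange release button so that the pack springs loose, draw the pack back out of its dovetail, then slide it into the lamp's dovetail until the lamp's catch clicks and the pack stays fully home, and let go. Go by feel and force nothing: do not jam or ram the pack or push hard on the parts, and leave the mug, the clock and the flower pot alone.

Things in the scene. Friction and masses are not known exactly. Their poses are not given: they have to be found in the camera images.
- pack: battery pack, about 300 g, 72 long (x) x 56 wide (y) x 49 high, same both ways round. Origin: centre of its underside; z up, x along the slide. Black dovetail foot 10 high, 41 wide near its underside, 30 at its top, with a pocket under its middle for the catch; blue block from z 13 to 23; yellow grip fin 44 long (x), 14 thick (y), z 23 to 49, centred. Starts latched in the charger.
- charger: grey charger cradle, fixed to the counter, 125 x 100 x 30, with a low side wing that carries the button; black dovetail rails. Origin on the counter under the latched pack's centre; x is the direction in which a pack slides in (mouth towards -x), z up.
- charger_home (a point): point on the charger's channel floor (30 above the counter) where the pack's origin lies when latched; axes as charger. The dovetail is the same as the lamp's (see lamp_home, lamp_mouth, lamp_tooth).
- charger_button (a point): centre of the top face of the charger's orange release button, 28 x 28, 44 above the counter when up; at x = -15, y = -66 from charger_home. Press straight down. Once the catch is free an ejector pushes the pack some 10 to 20 mm towards the mouth (-x); the tooth can then not catch it again, even when the button is let go.
- charger_catch (a joint): travel of the charger's catch with its orange button, m: 0 up (latched), grows downward, hard end at 0.008; the pack is free from about 0.0055. Pressing takes about 2 to 5 N until the hard end. It stays at 0.003 to 0.005 while the pack lies over the tooth.
- lamp: cordless lamp, fixed to the counter: white base 205 x 100 x 22, a low side wing with the lamp's own orange button, dark steel dovetail rails; a thin white neck stands 125 beyond the dock's centre (+x), 30 to its left (+y), and bends left to a red shade, up to 310 high. Origin on the counter under the dock's centre, axes as lamp_home.
- lamp_home (a point): point on the lamp's channel floor (22 above the counter) where the pack's origin must end; x is the direction of sliding in, z up. Slick slanted rails 11 high from x = -36 to +40, 1.2 mm of play on each side of the foot, flat floor, end wall 22 high from x = 45. A rubber buffer (6 N per mm) starts 1 mm beyond home. Over 35 N between pack and dock or fingers and dock is forcing.
- lamp_mouth (a point): outer end of the lamp's flared mouth, on the floor of the channel, 52 towards -x from lamp_home; axes as lamp_home. The mouth (cheeks 10 high) is about 6 mm wider than the foot on each side here and narrows to the rails over 16 mm. The flat base ends 3 mm further out. The pack is clear of it when its centre is over 90 from lamp_home.
- lamp_tooth (a point): top of the lamp's sprung tooth, 8 towards +x from lamp_home and 5 above the channel floor; its ramp faces the mouth. The pack's front meets it when its centre is at x = -38 from lamp_home and rides over it with 1 to 4 N. It clicks up into the pack's pocket at home and holds it there.
- lamp_catch (a joint): travel of the lamp's catch, m: about 0 with no pack, 0.003 to 0.005 while a pack slides over it, back to about 0 when it has clicked. From 12 mm before home an ejector spring pushes back with 6 to 9 N, so the push needs 8 to 12 N until the click; let go too early, it pushes the pack back out some 12 mm. The lamp's button need not be pressed.
- cup: blue mug, 76 across, 85 high, upright; origin at the centre of its underside; bystander
- clock: red twin-bell alarm clock, 90 wide, about 130 high; origin at the centre of its underside; bystander
- pot: terracotta flower pot, 90 across, 80 high; origin at the centre of its underside; bystander

How it is judged:
By the outcome, as a careful person would: the job done as asked, in the order asked, and still so for the second after the job is handed in, with the robot touching nothing.
It also fails if it takes over 72 s, if anything falls off the work surface, if the arm or the gripper's body presses on something with over 40 N, if the wrist force passes 120 N, or if a joint passes its speed limit or range.

## Robot

A 6-joint arm with a two-finger parallel gripper is mounted at the origin on the work surface. World frame = base frame: x ahead of the robot, y to its left, z up, the work surface at z = 0. Lengths are in m, angles in rad, forces in N, time in s.
With the tool pointing down it reaches from about 0.35 to 0.875 m from the base axis. Payload 15.5 kg.
Tool frame: the origin (TCP) lies at the very end of the fingers, on their centre line; the grasp point (between the pads) lies 19 mm behind it; z points along the fingers, y is the line along which they close (so a half turn about z gives the same grasp; the last joint's range is limited). The gripper opens to 85 mm and grips with 20 to 120 N. Pads are 22 mm wide; open, the fingers measure 114 mm over their backs; the gripper's body (76 mm by 85 mm) begins 54 mm behind the grasp point. The pads swing forward as they close: fully open they stand 13 mm farther back than shut.
Start: joints at [-1.214, 0.494, 1.345, -0, 1.302, -0.096], TCP at [0.273, -0.562, 0.231] pointing down, gripper open.
Joint ranges: [-2.91, 2.91], [-0.82, 2.16], [0.22, 2.67], [-1.22, 4.37], [0.12, 2.79], [-3.08, 3.08]. Speed limits (rad/s): [1.89, 1.89, 2.57, 3.01, 3.01, 3.01].

## Interface

Orientations are given as a 3x3 rotation matrix whose columns are the frame's x, y, z axes.
In Python, from cell import r, camera, models gives the robot as it stands. The module is installed in compiled form; this text tells all that it offers.
- The arm moves only by the tool arm_command, never from a script. Its argument "rows" is a list of rows, each a list of 7 numbers: the shift along the tool's x, y, z scaled (see below), then the turn, a rotation vector about the tool's x, y, z scaled (see below), then the opening, from -1 (shut) to 1 (fully open). A call has 1 to 20 rows; each row is the pose to reach, as a shift and turn from the pose commanded when the call began, along the tool's axes at that moment; what a row does not reach only later rows make up. The controller multiplies each number of a shift by 800 mm and each number of a turn by 45 degrees. A row lasts 1/12 s, in which the tool goes at most 41.7 mm and 7.16 degrees, less where a joint would pass 70% of its speed; a pose out of reach is approached as far as the arm can. A call with a number of a shift or a turn outside -1 to 1 is refused whole. A call with a gripper value outside its range is refused whole. The fingers move at their own pace and stop on an object; "force" is the grip in N (left out, the last holds). Time passes only in rows, so rows that repeat a pose let the fingers close. It gives the time, the measured TCP pose, the force, the opening and the grip force at its end, in the units of the state.
- r.get_obs(): the state, without advancing time (a new reading comes with each control period).
- camera(name): name is "scene" or "top" or "wrist"; returns a dict with "img" (420x560x3 uint8, red, green, blue), "range_z" (420x560 float32, m along the optical axis (not along the pixel's ray), 0 where there is no reading), "intrinsics" (3x3 intrinsics, pixels), "eye" and "attitude" of the camera in the world. Camera axes: x right, y down, z forward; pixel columns grow to the right and rows downward; lengths in m; the calibration is good to about 2 mm. A picture is of the moment at which its call begins.
- r.finish_job(): hands the job in; it is judged then, once.
Trained networks look in a picture, given as the dict that the camera call returned (one of the last four; its "shot" number tells which), for a name from the list of things; names that differ only in an ending like _2 or _b are one class to them, and where a whole thing is asked for, a point or a joint stands for the part that bears it (a point fixed in the world has none). Each returns a list of dicts, best first, with "score" (0 to 1); they miss things now and then, are a little off and sometimes report something else, mostly with a low value. They report only what shows in the picture. A call takes as long as a camera call.
- models.look_for(picture, query): "location" ([column, row] in pixels, amid what is visible of it).
- models.regions_of(picture, query): "mask" (420x560 bool, what is visible of it) and "location" ([column, row] in pixels, amid what is visible of it).
- models.spot_point(picture, query): "location" ([column, row] in pixels: a listed point, or the origin of a listed thing).
The state is a dict: "clock": time; "joints": joint angles; "joint_vel": joint speeds; "effort": joint torques, N m; "tool_pos": TCP position; "tool_rot": TCP orientation; "force": force on the tool from outside, world axes, zero at the start; "moment": the same for the moment, N m; "grip_width": finger opening in m; "grasp_force": force on a finger pad.
Only numpy, scipy, OpenCV 4.12 (cv2) and the standard library are available. Lean on these libraries where they do the work, as an engineer would, in place of code of your own. Each camera call takes 0.05 s, during which the arm holds its last target. There are 200 camera calls.

## Working session

There is one attempt and no reset: what is moved stays moved. The work goes in short steps, Python scripts to look and compute and a tool call to move; the robot and the scene stay as the last step left them, time stands still between calls to the robot, and variables do not carry over. Pictures are saved under pics/ and viewed, at most 10 in all, crops included, and the job is handed in when it is done.

Besides the shell and the picture viewer there is one more tool, called after "Request:" as a command line: name --pt "numbers of a row" for each row, then --argument value for the rest. arm_command: Moves the arm, as the interface text tells. Its arguments: {"type":"object","properties":{"rows":{"type":"array","items":{"type":"array","items":{"type":"number","minimum":-1,"maximum":1}}},"force":{"type":"number"}},"required":["rows"]}

```bash
mkdir -p pics
cat > h.py <<'E'
import numpy as np, cv2
from cell import r, camera, models
def pt(p,uv,z=None,win=2):
    K=np.array(p['intrinsics']);u,v=uv
    d=np.array([(u-K[0,2])/K[0,0],(v-K[1,2])/K[1,1],1.])
    R=np.array(p['attitude']);e=np.array(p['eye'])
    if R.shape!=(3,3): print('att',R)
    if z is None:
        a=p['range_z'][int(v)-win:int(v)+win+1,int(u)-win:int(u)+win+1];a=a[a>0]
        return e+R@(d*np.median(a)) if a.size else None
    w=R@d; return e+w*(z-e[2])/w[2]
def save(p,n): cv2.imwrite('pics/'+n+'.png',cv2.cvtColor(p['img'],cv2.COLOR_RGB2BGR))
def cloud(p,m):
    K=np.array(p['intrinsics']);v,u=np.nonzero(m&(p['range_z']>0));z=p['range_z'][v,u]
    c=np.stack([(u-K[0,2])/K[0,0]*z,(v-K[1,2])/K[1,1]*z,z],1)
    return c@np.array(p['attitude']).T+np.array(p['eye'])
E
cat > a.py <<'E'
from h import *
np.set_printoptions(precision=4,suppress=True)
o=r.get_obs();print(o['clock'],o['tool_pos'],o['tool_rot'],o['force'])
Z={'charger_home':.03,'charger_button':.044,'lamp_home':.022,'lamp_mouth':.022,'lamp_tooth':.027,'pack':.03,'charger':0,'lamp':0,'cup':0,'clock':0,'pot':0}
for c in('top','scene'):
    p=camera(c);save(p,c+'0');print(c,p['eye'])
    for q,z in Z.items():
        for s in models.spot_point(p,q)[:2]: print(q,round(s['score'],2),np.round(s['location']),pt(p,s['location'],z),pt(p,s['location']))
E
python3 a.py; python3 -c "
import cv2,numpy as np
"
```

```text
0.0 [ 0.2733 -0.5617  0.2307] [[ 0.8992  0.4375 -0.0004]
 [ 0.4375 -0.8992  0.0012]
 [ 0.0001 -0.0012 -1.    ]] [-0.7717  0.2265  0.3555]
top [0.5289 0.056  0.9431]
charger_home 0.95 [403. 212.] [ 0.5854 -0.21    0.03  ] [ 0.5838 -0.2026  0.0555]
charger_button 0.7 [431. 222.] [ 0.5651 -0.2683  0.044 ] [ 0.5651 -0.2681  0.0445]
lamp_home 0.7 [228. 196.] [0.6163 0.1838 0.022 ] [0.6161 0.1836 0.0236]
lamp_mouth 0.64 [230. 215.] [0.5723 0.1775 0.022 ] [0.5722 0.1774 0.023 ]
lamp_tooth 0.64 [225. 188.] [0.6315 0.1887 0.027 ] [0.6318 0.1891 0.0243]
pack 0.69 [404. 213.] [ 0.5839 -0.2127  0.03  ] [ 0.5817 -0.202   0.0663]
charger 0.88 [402. 212.] [ 0.5879 -0.2167  0.    ] [ 0.5845 -0.2009  0.0547]
cup 0.91 [313. 275.] [ 0.4399 -0.013   0.    ] [ 0.4404 -0.0126  0.0057]
clock 0.67 [307. 160.] [0.7044 0.0045 0.    ] [0.686  0.0099 0.0987]
pot 0.75 [114. 261.] [0.4618 0.4416 0.    ] [0.4623 0.4388 0.0069]
scene [ 0.8846 -0.3736  0.7237]
charger_home 0.64 [194. 315.] [ 0.5847 -0.2083  0.03  ] [ 0.5991 -0.2162  0.0634]
charger_button 0.73 [162. 339.] [ 0.5749 -0.2781  0.044 ] [ 0.5751 -0.2782  
[... 179 characters left out ...]
.] [0.5652 0.1736 0.022 ] [ 0.5547  0.1916 -0.0011]
lamp_tooth 0.63 [321. 198.] [0.6337 0.1914 0.027 ] [0.6327 0.1937 0.0242]
pack 0.96 [197. 314.] [ 0.5877 -0.2025  0.03  ] [ 0.6081 -0.2143  0.0778]
pack 0.66 [198. 322.] [ 0.6006 -0.2135  0.03  ] [ 0.6108 -0.2193  0.055 ]
charger 0.57 [196. 323.] [ 0.5879 -0.2109  0.    ] [ 0.61   -0.223   0.0539]
lamp 0.83 [312. 208.] [0.6234 0.1722 0.    ] [0.6324 0.1533 0.025 ]
cup 0.94 [208. 224.] [ 0.4441 -0.01    0.    ] [ 0.4732 -0.034   0.0478]
clock 0.83 [301. 276.] [ 0.7016 -0.0045  0.    ] [ 0.7199 -0.0413  0.0721]
pot 0.93 [316. 129.] [0.4753 0.4408 0.    ] [0.4935 0.4045 0.0323]
pot 0.18 [315. 204.] [0.6224 0.1884 0.    ] [0.6307 0.1705 0.0231]
```

```bash
cat > b.py <<'E'
from h import *
np.set_printoptions(precision=4,suppress=True)
p=camera('top')
def rect(xy):
    (c,s,a)=cv2.minAreaRect((xy*1000).astype(np.float32)); return np.round(c,1),np.round(s,1),round(a,1)
C=cloud(p,np.ones((420,560),bool))
col=p['img'][p['range_z']>0].astype(int)
def sel(x0,x1,y0,y1,z0,z1): return (C[:,0]>x0)&(C[:,0]<x1)&(C[:,1]>y0)&(C[:,1]<y1)&(C[:,2]>z0)&(C[:,2]<z1)
def rr(n,s): print(n,s.sum(),rect(C[s][:,:2]) if s.sum()>5 else '')
for a in((.48,.70,-.33,-.10,.068,.09),(.48,.70,-.33,-.10,.046,.058),(.48,.70,-.33,-.10,.024,.035)): rr('chg',sel(*a))
orange=(col[:,0]>180)&(col[:,1]>60)&(col[:,1]<160)&(col[:,2]<70)
for a in((.48,.70,-.33,-.10,.035,.05),(.48,.75,.05,.3,.0,.06)): rr('orange',sel(*a)&orange); print(C[sel(*a)&orange].mean(0))
rr('lampbase',sel(.5,.75,.08,.3,.016,.027))
rr('rails',sel(.5,.75,.1,.27,.029,.037))
a=p['img'][130:300,170:470]
cv2.imwrite('pics/topc.png',cv2.cvtColor(cv2.resize(a,None,fx=2.6,fy=2.6,interpolation=cv2.INTER_CUBIC),cv2.COLOR_RGB2BGR))
E
python3 b.py
```

```text
chg 168 (array([ 590.1, -208.3]), array([14.8, 42.8]), 89.6)
chg 850 (array([ 601.3, -231.4]), array([103.2,  94. ]), 89.3)
chg 1414 (array([ 597.7, -228. ]), array([139.1, 125.2]), 87.0)
orange 11 (array([ 571.4, -261.5]), array([ 1., 22.]), 89.6)
[ 0.5714 -0.2614  0.0442]
orange 0 
[nan nan nan]
lampbase 2968 (array([659.7, 169.4]), array([186.7, 140. ]), 4.4)
rails 651 (array([655.5, 166.1]), array([176.7, 113.2]), 5.2)b.py:12: RuntimeWarning: Mean of empty slice.
  for a in((.48,.70,-.33,-.10,.035,.05),(.48,.75,.05,.3,.0,.06)): rr('orange',sel(*a)&orange); print(C[sel(*a)&orange].mean(0))
  ret = um.true_divide(
```

View pics/topc.png

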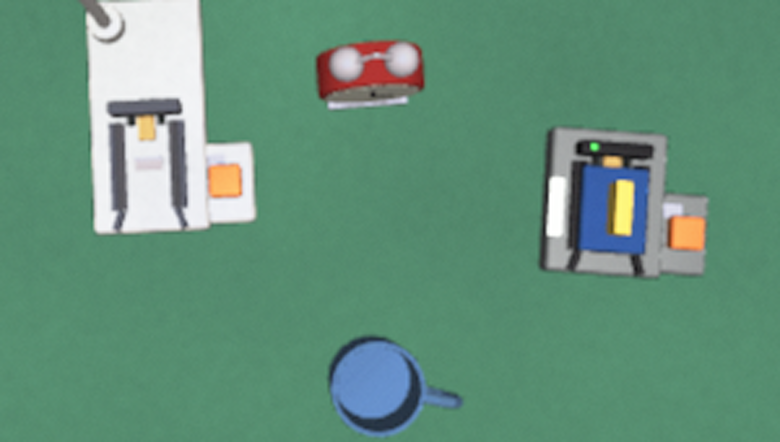

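View pics/scene0.png

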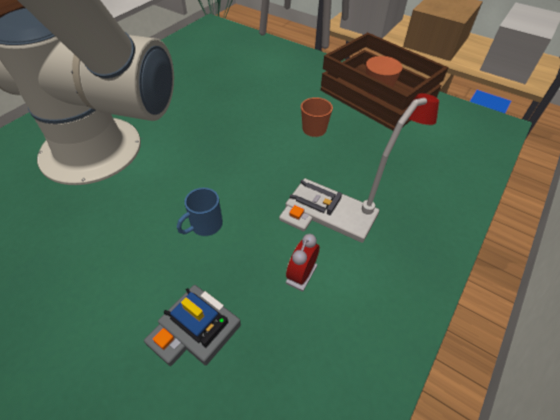

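The top crop shows the charger with the fin at about (622,207) and its button at (687,232). The lamp rails are at the left, about (118–180,125–215), with the neck beyond. Both docks point roughly along +x. I'll move above the charger button with the fingers shut.

Request:
arm_command --pt "0.49 -0.16 0.04 0 0 0.66 -1" --pt "0.49 -0.16 0.04 0 0 0.66 -1" --pt "0.49 -0.16 0.04 0 0 0.66 -1" --pt "0.49 -0.16 0.04 0 0 0.66 -1" --pt "0.49 -0.16 0.04 0 0 0.66 -1" --pt "0.49 -0.16 0.04 0 0 0.66 -1" --pt "0.49 -0.16 0.04 0 0 0.66 -1" --pt "0.49 -0.16 0.04 0 0 0.66 -1" --pt "0.49 -0.16 0.04 0 0 0.66 -1" --pt "0.49 -0.16 0.04 0 0 0.66 -1" --pt "0.49 -0.16 0.04 0 0 0.66 -1" --pt "0.49 -0.16 0.04 0 0 0.66 -1" --pt "0.49 -0.16 0.04 0 0 0.66 -1" --force 40

```text
clock: 2.33
tool_pos: [0.5699, -0.2752, 0.1991]
tool_rot: [[0.998, -0.064, -0.0], [-0.064, -0.998, -0.0], [-0.0, 0.0, -1.0]]
force: [-0.2, -0.4, 0.3]
grip_width: 0.0
grasp_force: 0.0
```

```bash
cat > c.py <<'E'
from h import *
np.set_printoptions(precision=4,suppress=True)
o=r.get_obs();print(o['clock'],o['tool_pos'],o['tool_rot'],o['force'],o['grip_width'])
p=camera('wrist');save(p,'w1');print(p['eye'],p['attitude'])
for q,z in {'charger_home':.03,'charger_button':.044,'pack':.03}.items():
    for s in models.spot_point(p,q)[:2]: print(q,round(s['score'],2),np.round(s['location']),pt(p,s['location'],z),pt(p,s['location']))
def rect(m,z0,z1):
    c=cloud(p,m);c=c[(c[:,2]>z0)&(c[:,2]<z1)]; return len(c),c.mean(0),cv2.minAreaRect((c[:,:2]*1000).astype(np.float32))
i=p['img'].astype(int);R,G,B=i[...,0],i[...,1],i[...,2]
try: print('org',rect((R>170)&(G>50)&(G<170)&(B<90),.04,.048))
except Exception as e: print(e)
try: print('fin',rect((R>150)&(G>140)&(B<110),.07,.09))
except Exception as e: print(e)
try: print('blue',rect((B>R+40),.045,.06))
except Exception as e: print(e)
E
python3 c.py
```

```text
2.3333 [ 0.5699 -0.2752  0.1991] [[ 0.9979 -0.0641 -0.0004]
 [-0.0641 -0.9979 -0.0001]
 [-0.0004  0.0002 -1.    ]] [-0.2293 -0.3704  0.3222] 6.584689322655761e-06
[ 0.6411 -0.2789  0.3401] [[-0.0641 -0.9592 -0.2752]
 [-0.9979  0.0615  0.0182]
 [-0.0005  0.2759 -0.9612]]
charger_home 0.67 [213. 170.] [ 0.5908 -0.2099  0.03  ] [ 0.5959 -0.2169  0.0613]
charger_button 0.72 [278. 189.] [ 0.5714 -0.2704  0.044 ] [ 0.571  -0.2703  0.0424]
pack 0.94 [211. 170.] [ 0.5908 -0.2085  0.03  ] [ 0.5966 -0.2165  0.0656]
org (51, array([ 0.5868, -0.2747,  0.0412]), ((586.476318359375, -274.7342834472656), (3.1956119537353516, 25.506296157836914), 0.28766581416130066))
fin (116, array([ 0.5978, -0.215 ,  0.0749]), ((593.1004638671875, -215.3629913330078), (42.95894241333008, 11.287243843078613), 12.42282485961914))
blue (3739, array([ 0.5923, -0.2097,  0.0513]), ((517.3361206054688, -122.753662109375), (86.37361145019531, 314.3382568359375), 40.54703140258789))
```

View pics/w1.png

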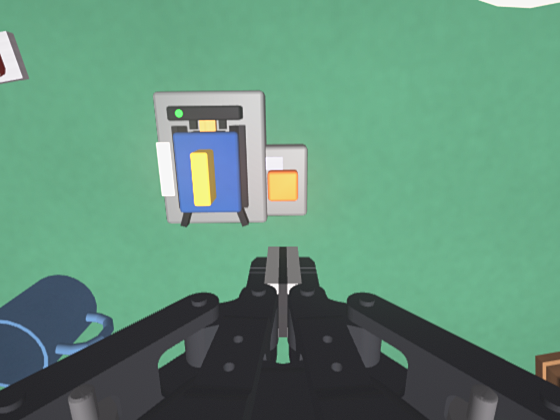

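The wrist view shows the button centre at about (283,186), the fin at (201,178) and the charger aligned with the tool within a degree or so. I'll press gently now.

Request:
arm_command --pt "0.003 0 0.05 0 0 0 -1" --pt "0.003 0 0.1 0 0 0 -1" --pt "0.003 0 0.145 0 0 0 -1" --pt "0.003 0 0.175 0 0 0 -1" --pt "0.003 0 0.185 0 0 0 -1" --pt "0.003 0 0.19 0 0 0 -1" --pt "0.003 0 0.194 0 0 0 -1" --pt "0.003 0 0.198 0 0 0 -1" --pt "0.003 0 0.201 0 0 0 -1" --pt "0.003 0 0.203 0 0 0 -1" --pt "0.003 0 0.203 0 0 0 -1" --pt "0.003 0 0.203 0 0 0 -1"

```text
clock: 3.53
tool_pos: [0.5728, -0.2758, 0.0375]
tool_rot: [[0.998, -0.066, 0.001], [-0.066, -0.998, -0.001], [0.001, 0.001, -1.0]]
force: [1.5, -0.8, 1.5]
grip_width: -0.0001
grasp_force: 1.0
```

```bash
cat > d.py <<'E'
from h import *
import sys
np.set_printoptions(precision=4,suppress=True)
o=r.get_obs();print(o['clock'],o['tool_pos'],o['force'])
p=camera('top')
C=cloud(p,np.ones((420,560),bool))
s=(C[:,0]>.45)&(C[:,0]<.7)&(C[:,1]>-.26)&(C[:,1]<-.15)&(C[:,2]>.068)&(C[:,2]<.085)
i=p['img'][p['range_z']>0].astype(int); s&=(i[:,0]>130)&(i[:,2]<110)
print(s.sum(),C[s].mean(0),cv2.minAreaRect((C[s][:,:2]*1000).astype(np.float32)))
E
python3 d.py
```

```text
3.5333 [ 0.5728 -0.2758  0.0375] [ 1.4743 -0.7741  1.455 ]
38 [ 0.5784 -0.2056  0.0793] ((577.1046142578125, -208.67352294921875), (13.727815628051758, 41.811771392822266), 87.8781509399414)
```

Request:
arm_command --pt "0 0 -0.04 0 0 0 -1" --pt "0 0 -0.09 0 0 0 1" --pt "0 -0.03 -0.14 0 0 0 1" --pt "0 -0.07 -0.16 0 0 0 1" --pt "0 -0.084 -0.16 0 0 0 1" --pt "0 -0.084 -0.16 0 0 0 1" --pt "0 -0.084 -0.16 0 0 0 1"

```text
clock: 4.17
tool_pos: [0.5765, -0.2079, 0.1647]
tool_rot: [[0.998, -0.064, -0.0], [-0.064, -0.998, 0.0], [-0.0, -0.0, -1.0]]
force: [0.8, -1.2, -0.7]
grip_width: 0.0722
grasp_force: 0.0
```

```bash
sed -i "s/'w1'/'w2'/" c.py
cat >> c.py <<'E'
# edges of fin / block by colour, back-projected to top plane
for n,m,z in(('finrect',(R>170)&(G>140)&(B<110),.079),('bluerect',(B>R+60)&(B>90),.053)):
    k,l,st,ce=cv2.connectedComponentsWithStats(m.astype(np.uint8))
    for j in 1+np.argsort(-st[1:,4])[:2]:
        v,u=np.nonzero(l==j); P=np.array([pt(p,(a+0,b+0),z)[:2] for a,b in zip(u,v)])
        print(n,st[j],cv2.minAreaRect((P*1000).astype(np.float32)))
E
python3 c.py
```

```text
4.1667 [ 0.5765 -0.2079  0.1647] [[ 0.9979 -0.0641 -0.0004]
 [-0.0641 -0.9979  0.0001]
 [-0.0004 -0.     -1.    ]] [ 0.7807 -1.1883 -0.7467] 0.07222254761901412
[ 0.6477 -0.2117  0.3057] [[-0.0641 -0.9592 -0.2752]
 [-0.9979  0.0614  0.0184]
 [-0.0007  0.2758 -0.9612]]
charger_button 0.72 [359. 196.] [ 0.5761 -0.2692  0.044 ] [ 0.5744 -0.2706  0.0378]
pack 0.57 [284. 194.] [ 0.5782 -0.2087  0.03  ] [ 0.5901 -0.2092  0.0773]
org (0, array([nan, nan, nan]), ((0.0, 0.0), (0.0, 0.0), 0.0))
fin (173, array([ 0.5842, -0.2077,  0.0767]), ((580.192138671875, -208.24917602539062), (12.987371444702148, 42.943660736083984), 86.82054901123047))
blue (4729, array([ 0.5832, -0.2086,  0.0512]), ((579.3531494140625, -208.48887634277344), (55.45240783691406, 71.52305603027344), 86.83943176269531))
finrect [347 181  34  31 873] ((585.5897216796875, -264.3265380859375), (22.42691993713379, 21.719919204711914), 86.33714294433594)
finrect [275 178  19  59 174] ((580.7460327148438, -208.268310546875), (12.786197662353516, 42.768287658691406), 86.8236083984375)
bluerect [ 249  154   71   88 4661] ((580.0056762695312, -208.5164794921875), (54.14527130126953, 70.24440002441406), 86.91456604003906)
bluerect [ 81 389  21  30 143] ((388.85675048828125, -14.953405380249023), (6.6876020431518555, 42.39771270751953), 51.3161735534668)c.py:8: RuntimeWarning: Mean of empty slice.
  c=cloud(p,m);c=c[(c[:,2]>z0)&(c[:,2]<z1)]; return len(c),c.mean(0),cv2.minAreaRect((c[:,:2]*1000).astype(np.float32))
  ret = um.true_divide(
```

View pics/w2.png

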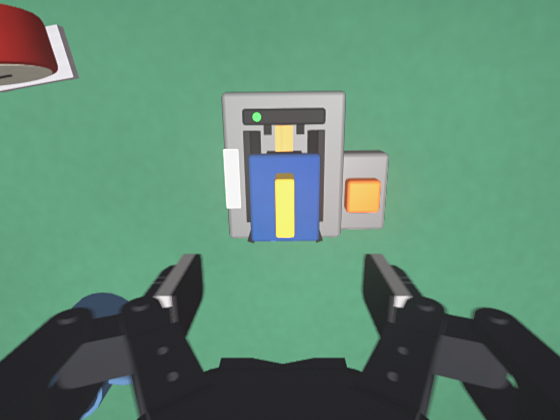

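The pack is ejected about 11 mm, with its fin at (285,206) between the fingers. Next is the grasp.

Request:
arm_command --pt "0.0044 0.001 0.04 0 0 -0.011 0.6" --pt "0.0044 0.001 0.08 0 0 -0.011 0.3" --pt "0.0044 0.001 0.115 0 0 -0.011 0.2" --pt "0.0044 0.001 0.134 0 0 -0.011 0.2" --pt "0.0044 0.001 0.134 0 0 -0.011 0.2" --pt "0.0044 0.001 0.134 0 0 -0.011 -1" --pt "0.0044 0.001 0.134 0 0 -0.011 -1" --pt "0.0044 0.001 0.134 0 0 -0.011 -1" --pt "0.0044 0.001 0.134 0 0 -0.011 -1" --pt "0.0044 0.001 0.134 0 0 -0.011 -1" --pt "0.0044 0.001 0.134 0 0 -0.011 -1" --pt "0.0044 0.001 0.134 0 0 -0.011 -1" --force 50

```text
clock: 5.37
tool_pos: [0.581, -0.2101, 0.0591]
tool_rot: [[0.998, -0.057, 0.002], [-0.057, -0.998, -0.001], [0.002, 0.001, -1.0]]
force: [0.0, -2.2, 7.8]
grip_width: 0.0129
grasp_force: 52.2
```

Request:
arm_command --pt "0 0 -0.002 0 0 0 -1" --pt "-0.004 0 -0.002 0 0 0 -1" --pt "-0.01 0 -0.002 0 0 0 -1" --pt "-0.018 0 -0.002 0 0 0 -1" --pt "-0.026 0 -0.002 0 0 0 -1" --pt "-0.034 0 -0.002 0 0 0 -1" --pt "-0.042 0 -0.002 0 0 0 -1" --pt "-0.05 0 -0.002 0 0 0 -1"

```text
clock: 6.03
tool_pos: [0.5393, -0.2071, 0.0592]
tool_rot: [[0.998, -0.057, -0.0], [-0.057, -0.998, 0.0], [-0.0, -0.0, -1.0]]
force: [0.8, -0.3, -3.1]
grip_width: 0.0126
grasp_force: 50.7
```

Request:
arm_command --pt "-0.015 0 0 0 0 0 -1" --pt "-0.035 0 0 0 0 0 -1" --pt "-0.055 0 0 0 0 0 -1" --pt "-0.07 0 0 0 0 0 -1" --pt "-0.075 0 -0.02 0 0 0 -1" --pt "-0.075 0 -0.06 0 0 0 -1" --pt "-0.075 0 -0.11 0 0 0 -1" --pt "-0.075 0 -0.16 0 0 0 -1" --pt "-0.075 0 -0.19 0 0 0 -1" --pt "-0.075 0 -0.19 0 0 0 -1"

```text
clock: 6.87
tool_pos: [0.482, -0.2049, 0.2162]
tool_rot: [[0.998, -0.057, 0.007], [-0.057, -0.998, -0.004], [0.007, 0.004, -1.0]]
force: [2.1, -1.1, -3.1]
grip_width: 0.013
grasp_force: 50.7
```

Request:
arm_command --pt "0.014 -0.03 0 0 0 -0.14 -1" --pt "0.014 -0.075 0 0 0 -0.14 -1" --pt "0.014 -0.12 0 0 0 -0.14 -1" --pt "0.014 -0.17 0 0 0 -0.14 -1" --pt "0.014 -0.22 0 0 0 -0.14 -1" --pt "0.014 -0.27 0 0 0 -0.14 -1" --pt "0.014 -0.32 0 0 0 -0.14 -1" --pt "0.014 -0.37 0 0 0 -0.14 -1" --pt "0.014 -0.42 0 0 0 -0.14 -1" --pt "0.014 -0.46 0 0 0 -0.14 -1" --pt "0.014 -0.48 0 0 0 -0.14 -1" --pt "0.014 -0.48 0 0 0 -0.14 -1" --pt "0.014 -0.48 0 0 0 -0.14 -1"

```text
clock: 7.95
tool_pos: [0.5125, 0.1794, 0.2102]
tool_rot: [[0.998, 0.055, -0.002], [0.055, -0.998, -0.0], [-0.002, 0.0, -1.0]]
force: [-0.3, 0.3, -4.1]
grip_width: 0.0126
grasp_force: 50.7
```

```bash
cat > e.py <<'E'
from h import *
np.set_printoptions(precision=4,suppress=True)
o=r.get_obs();print(o['clock'],o['tool_pos'],o['tool_rot'][:,0],o['force'])
p=camera('wrist');save(p,'w3');print(p['eye'],p['attitude'])
for q,z in {'lamp_home':.022,'lamp_mouth':.022,'lamp_tooth':.027,'pack':.03}.items():
    for s in models.spot_point(p,q)[:2]: print(q,round(s['score'],2),np.round(s['location']),pt(p,s['location'],z),pt(p,s['location']))
C=cloud(p,np.ones((420,560),bool))
def rr(n,s):
    if s.sum()>5: print(n,s.sum(),cv2.minAreaRect((C[s][:,:2]*1000).astype(np.float32)))
i=p['img'][p['range_z']>0].astype(int);R,G,B=i.T
loc=(C[:,0]>.45)&(C[:,0]<.8)&(C[:,1]>.05)&(C[:,1]<.3)
rr('org',loc&(R>170)&(G>50)&(G<170)&(B<90)&(C[:,2]>.03)&(C[:,2]<.05))
rr('blue',(B>R+60)&(B>90)&(C[:,2]>.1)&(C[:,2]<.25)&(C[:,0]>.45))
rr('fin',(R>170)&(G>140)&(B<110)&(C[:,2]>.1))
E
python3 e.py
```

```text
7.95 [0.5125 0.1794 0.2102] [ 0.9985  0.0548 -0.0016] [-0.2829  0.2883 -4.0559]
[0.5839 0.184  0.3511] [[ 0.0549 -0.9594 -0.2765]
 [-0.9985 -0.0528 -0.0149]
 [-0.0003  0.2769 -0.9609]]
lamp_home 0.69 [284.  68.] [0.62   0.1842 0.022 ] [0.62   0.1842 0.0217]
lamp_mouth 0.69 [285. 126.] [0.5681 0.1806 0.022 ] [0.568  0.1806 0.0197]
lamp_tooth 0.85 [283.  58.] [0.6274 0.186  0.027 ] [0.6276 0.186  0.0251]
org 230 ((609.9393310546875, 119.76834106445312), (26.248807907104492, 26.858068466186523), 3.4933502674102783)
blue 6179 ((523.3545532226562, 180.76258850097656), (46.64849090576172, 55.700538635253906), 3.8807380199432373)
fin 2914 ((510.9454040527344, 180.0142059326172), (44.215396881103516, 13.47903060913086), 3.1001245975494385)
```

View pics/w3.png

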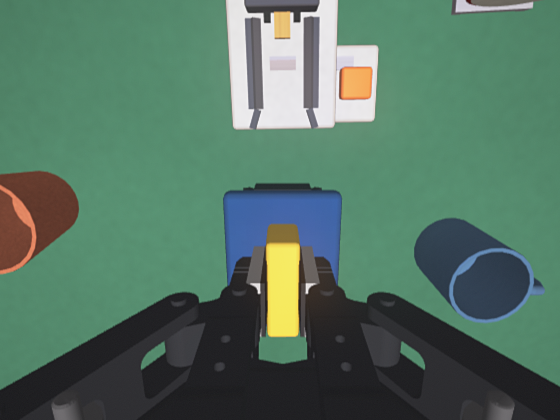

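The view shows rails at cols 247–262 and 303–318 (rows 17–108), the tooth at (283,63) and the mouth at row ~127. The pack is held straight, in line with the dock. I'll now get the centre line precisely.

```bash
cat > f.py <<'E'
from h import *
np.set_printoptions(precision=4,suppress=True)
p=camera('wrist')
g=p['img'].astype(int).sum(2)
L=[];Rr=[];M=[]
for v in range(22,106,3):
    d=255*3-g[v]; d=np.where(d>350,d,0)
    a=np.arange(560)
    l=(a>238)&(a<270);q=(a>296)&(a<328)
    if d[l].sum()*d[q].sum()==0: continue
    pl=pt(p,((a*d)[l].sum()/d[l].sum(),v),.033);pr=pt(p,((a*d)[q].sum()/d[q].sum(),v),.033)
    M.append((pl+pr)/2);L.append(np.linalg.norm(pl-pr))
M=np.array(M);print(len(M),np.median(L))
k=np.polyfit(M[:,0],M[:,1],1);print('yaw',np.degrees(np.arctan(k[0])),'y at .62,.568,.51',np.polyval(k,[.62,.568,.51]))
print('resid',np.abs(M[:,1]-np.polyval(k,M[:,0])).max(), p['eye'])
# pack held: blue block edges at its top height
o=r.get_obs();zt=o['tool_pos'][2]-.0591+.053
i=p['img'].astype(int);m=(i[...,2]>i[...,0]+60)&(i[...,2]>90)
E=[]
for v in range(200,250,4):
    u=np.nonzero(m[v,200:360])[0]+200
    a,b=pt(p,(u[0]-.5,v),zt),pt(p,(u[-1]+.5,v),zt);E.append(np.r_[(a+b)[:2]/2,np.linalg.norm(a-b)])
E=np.array(E);k2=np.polyfit(E[:,0],E[:,1],1);print('pack yaw',np.degrees(np.arctan(k2[0])),'y at TCPx',np.polyval(k2,o['tool_pos'][0]),E[:,2].mean(),o['tool_pos'])
u=280;v0=np.nonzero(m[150:300,240])[0][0]+150;print('front x',pt(p,(240,v0-.5),zt))
print('base end x', [pt(p,(c,128),.022) for c in (270,300)])
E
python3 f.py
```

```text
28 0.05017237105058909
yaw 3.853805334388201 y at .62,.568,.51 [0.1863 0.1828 0.1789]
resid 0.0016668042875599143 [0.5845 0.1823 0.3521]
pack yaw 2.763283193527522 y at TCPx 0.17892480498697858 0.05367158229246105 [0.5134 0.178  0.2112]
front x [0.5468 0.1997 0.2051]
base end x [array([0.5665, 0.1936, 0.022 ]), array([0.568 , 0.1647, 0.022 ])]
```

Request:
arm_command --pt "0 0 0.03 0 0 -0.014 -1" --pt "0 0 0.08 0 0 -0.014 -1" --pt "0 0 0.13 0 0 -0.014 -1" --pt "0 0 0.17 0 0 -0.014 -1" --pt "0 0 0.19 0 0 -0.014 -1" --pt "0 0 0.197 0 0 -0.014 -1" --pt "0 0 0.197 0 0 -0.014 -1" --pt "0 0 0.197 0 0 -0.014 -1"

```text
clock: 8.92
tool_pos: [0.5141, 0.1787, 0.0545]
tool_rot: [[0.998, 0.064, 0.001], [0.064, -0.998, 0.0], [0.001, -0.0, -1.0]]
force: [0.2, -0.1, -2.4]
grip_width: 0.0132
grasp_force: 50.6
```

```bash
cat > g.py <<'E'
from h import *
import sys
np.set_printoptions(precision=4,suppress=True)
o=r.get_obs();print(o['clock'],o['tool_pos'],o['tool_rot'],o['force'],o['moment'])
p=camera('wrist');save(p,sys.argv[1])
for q,z in {'lamp_home':.022,'lamp_mouth':.022,'lamp_tooth':.027}.items():
    for s in models.spot_point(p,q)[:2]: print(q,round(s['score'],2),np.round(s['location']),pt(p,s['location'],z))
E
python3 g.py w4
```

```text
8.9167 [0.5141 0.1787 0.0545] [[ 0.998   0.0635  0.0011]
 [ 0.0635 -0.998   0.0002]
 [ 0.0011 -0.0002 -1.    ]] [ 0.1735 -0.0828 -2.4296] [ 0.0227 -0.0584 -0.0274]
lamp_home 0.66 [282.  32.] [0.6203 0.1864 0.022 ]
lamp_mouth 0.95 [283. 145.] [0.5677 0.1827 0.022 ]
```

View pics/w4.png

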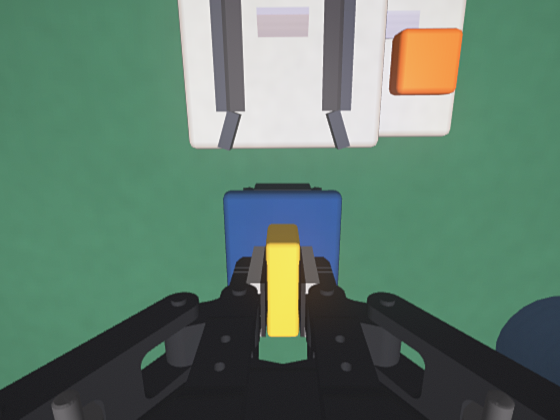

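The block centre is at col 282.5 and the rail centre at about 283.5, so it lines up. I'll enter slowly.

Request:
arm_command --pt "0.005 0.0005 0.003 0 0 0 -1" --pt "0.012 0.0005 0.003 0 0 0 -1" --pt "0.018 0.0005 0.003 0 0 0 -1" --pt "0.024 0.0005 0.003 0 0 0 -1" --pt "0.03 0.0005 0.003 0 0 0 -1" --pt "0.035 0.0005 0.003 0 0 0 -1" --pt "0.04 0.0005 0.003 0 0 0 -1" --pt "0.045 0.0005 0.003 0 0 0 -1" --pt "0.05 0.0005 0.003 0 0 0 -1" --pt "0.05 0.0005 0.003 0 0 0 -1"

```text
clock: 9.95
tool_pos: [0.5542, 0.1811, 0.0513]
tool_rot: [[0.998, 0.064, 0.001], [0.064, -0.998, 0.0], [0.001, -0.0, -1.0]]
force: [0.5, -0.4, -3.6]
grip_width: 0.013
grasp_force: 50.6
```

Request:
arm_command --pt "0.004 0 0 0 0 0 -1" --pt "0.008 0 0 0 0 0 -1" --pt "0.012 0 0 0 0 0 -1" --pt "0.016 0 0 0 0 0 -1" --pt "0.02 0 0 0 0 0 -1" --pt "0.024 0 0 0 0 0 -1" --pt "0.028 0 0 0 0 0 -1" --pt "0.032 0 0 0 0 0 -1" --pt "0.032 0 0 0 0 0 -1"

```text
clock: 10.7
tool_pos: [0.5796, 0.1827, 0.0513]
tool_rot: [[0.998, 0.064, 0.001], [0.064, -0.998, 0.0], [0.001, -0.0, -1.0]]
force: [-0.7, 0.0, -2.6]
grip_width: 0.013
grasp_force: 50.8
```

Request:
arm_command --pt "0.004 0 0 0 0 0 -1" --pt "0.008 0 0 0 0 0 -1" --pt "0.012 0 0 0 0 0 -1" --pt "0.016 0 0 0 0 0 -1" --pt "0.02 0 0 0 0 0 -1" --pt "0.024 0 0 0 0 0 -1" --pt "0.028 0 0 0 0 0 -1" --pt "0.031 0 0 0 0 0 -1" --pt "0.031 0 0 0 0 0 -1"

```text
clock: 11.45
tool_pos: [0.6043, 0.1843, 0.0514]
tool_rot: [[0.998, 0.064, 0.001], [0.064, -0.998, 0.0], [0.001, -0.0, -1.0]]
force: [-0.1, -0.2, -1.2]
grip_width: 0.0129
grasp_force: 50.9
```

Request:
arm_command --pt "0.003 0 0 0 0 0 -1" --pt "0.006 0 0 0 0 0 -1" --pt "0.009 0 0 0 0 0 -1" --pt "0.012 0 0 0 0 0 -1" --pt "0.015 0 0 0 0 0 -1" --pt "0.015 0 0 0 0 0 -1"

```text
clock: 11.95
tool_pos: [0.6144, 0.185, 0.0513]
tool_rot: [[0.998, 0.064, -0.003], [0.064, -0.998, -0.0], [-0.003, 0.0, -1.0]]
force: [-8.5, -0.0, 5.1]
grip_width: 0.0129
grasp_force: 51.9
```

Request:
arm_command --pt "0.002 0 0 0 0 0 -1" --pt "0.004 0 0 0 0 0 -1" --pt "0.006 0 0 0 0 0 -1" --pt "0.008 0 0 0 0 0 -1" --pt "0.008 0 0 0 0 0 -1"

```text
clock: 12.37
tool_pos: [0.6204, 0.1854, 0.0513]
tool_rot: [[0.998, 0.064, -0.004], [0.064, -0.998, -0.0], [-0.004, 0.0, -1.0]]
force: [-10.3, -0.9, 7.7]
grip_width: 0.013
grasp_force: 52.2
```

Request:
arm_command --pt "0.0015 0 0 0 0 0 -1" --pt "0.003 0 0 0 0 0 -1" --pt "0.003 0 0 0 0 0 -1"

```text
clock: 12.62
tool_pos: [0.6226, 0.1855, 0.0512]
tool_rot: [[0.998, 0.064, -0.004], [0.064, -0.998, -0.0], [-0.004, 0.0, -1.0]]
force: [-11.7, 0.8, 7.7]
grip_width: 0.013
grasp_force: 52.3
```

Request:
arm_command --pt "0.0015 0 0 0 0 0 -1" --pt "0.0015 0 0 0 0 0 -1"

```text
clock: 12.78
tool_pos: [0.6236, 0.1856, 0.0513]
tool_rot: [[0.998, 0.064, -0.004], [0.064, -0.998, -0.0], [-0.004, 0.0, -1.0]]
force: [-12.9, -0.9, 8.3]
grip_width: 0.0131
grasp_force: 52.5
```

Request:
arm_command --pt "0.0015 0 0 0 0 0 -1" --pt "0.0015 0 0 0 0 0 -1"

```text
clock: 12.95
tool_pos: [0.6242, 0.1856, 0.0513]
tool_rot: [[0.998, 0.064, -0.005], [0.064, -0.998, -0.001], [-0.005, 0.0, -1.0]]
force: [-16.2, -0.0, 12.8]
grip_width: 0.0127
grasp_force: 53.0
```

Buffer stiffness is felt, about 6 N/mm, so the pack should be past home. I'll test the latch by easing back.

Request:
arm_command --pt "-0.0015 0 0 0 0 0 -1" --pt "-0.003 0 0 0 0 0 -1" --pt "-0.0045 0 0 0 0 0 -1" --pt "-0.0045 0 0 0 0 0 -1"

```text
clock: 13.28
tool_pos: [0.6219, 0.1855, 0.0512]
tool_rot: [[0.998, 0.064, -0.002], [0.064, -0.998, -0.0], [-0.002, 0.0, -1.0]]
force: [-7.8, -0.5, 3.9]
grip_width: 0.0128
grasp_force: 51.7
```

Request:
arm_command --pt "-0.0015 0 0 0 0 0 -1" --pt "-0.003 0 0 0 0 0 -1" --pt "-0.003 0 0 0 0 0 -1"

```text
clock: 13.53
tool_pos: [0.6213, 0.1854, 0.0513]
tool_rot: [[0.998, 0.064, 0.001], [0.064, -0.998, 0.0], [0.001, -0.0, -1.0]]
force: [3.6, -0.1, -6.5]
grip_width: 0.0127
grasp_force: 50.3
```

The force flipped to +3.6 N with the pack staying put, so the latch holds. Now I'll relax, release and lift.

Request:
arm_command --pt "0.001 0 0 0 0 0 -1" --pt "0.001 0 0 0 0 0 0" --pt "0.001 0 0 0 0 0 0" --pt "0.001 0 0 0 0 0 0" --pt "0.001 0 0 0 0 0 0" --pt "0.001 0 -0.02 0 0 0 0" --pt "0.001 0 -0.06 0 0 0 0" --pt "0.001 0 -0.1 0 0 0 0" --pt "0.001 0 -0.15 0 0 0 0" --pt "0.001 0 -0.15 0 0 0 0" --pt "0.001 0 -0.15 0 0 0 0"

```text
clock: 14.45
tool_pos: [0.6229, 0.1857, 0.174]
tool_rot: [[0.998, 0.064, 0.005], [0.064, -0.998, 0.001], [0.005, -0.001, -1.0]]
force: [0.9, -0.0, -0.6]
grip_width: 0.0429
grasp_force: 0.0
```

```bash
python3 g.py w5
cat > k.py <<'E'
from h import *
p=camera('wrist');C=cloud(p,np.ones((420,560),bool));i=p['img'][p['range_z']>0].astype(int)
s=(i[:,2]>i[:,0]+60)&(i[:,2]>90)&(C[:,0]>.5)&(C[:,1]>.1)&(C[:,2]>.04)&(C[:,2]<.05);print(C[s].mean(0),cv2.minAreaRect((C[s][:,:2]*1000).astype(np.float32)))
E
python3 k.py
```

```text
14.45 [0.6229 0.1857 0.174 ] [[ 0.9979  0.064   0.0049]
 [ 0.064  -0.9979  0.001 ]
 [ 0.0049 -0.0007 -1.    ]] [ 0.8805 -0.0085 -0.5689] [0.038  0.0213 0.004 ]
lamp_mouth 0.65 [285. 249.] [0.5684 0.1804 0.022 ]
[0.62317015 0.18663316 0.04329889] ((619.7879638671875, 186.3727264404297), (69.54488372802734, 54.407291412353516), 3.7006869316101074)
```

View pics/w5.png

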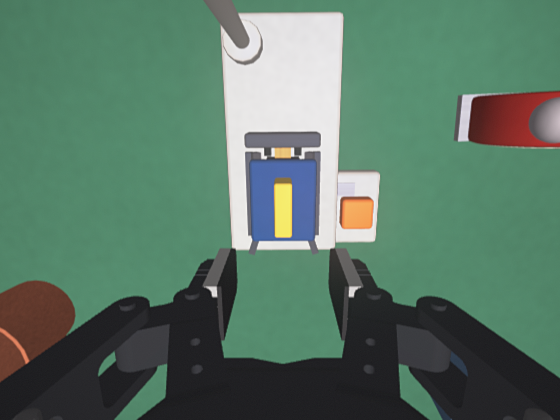

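The pack sits home in the lamp at about (283,200). Its measured centre is x = 0.620 m, matching lamp home, and it stayed put after release with the gripper clear.

```bash
python3 -c "
from cell import r
print(r.finish_job())"
```

```text
the job is handed in; nothing more can be done
None
```

The pack is out of the charger and latched fully home in the lamp. I checked the latch with a gentle pull, and the pack stayed put after release; the job was handed in at about 14.5 s, but no verdict came back.

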